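# Sort tagged bearing housings and hold the index plunger back

### The job

Put the bearing housing with the green tags flat into the green nest and the one with the red tags flat into the red nest on the turntable, and let go of both, leaving the turntable's orange index plunger down in its hole all the while. Then grip the orange knob with the fingers, pull the plunger up until it is fully back and finish while still holding it there, clear of its hole, so that the turntable can be swung round. Leave the gear, the standing shaft and the wrench where they are.

Things in the scene. Friction and masses are not known exactly. Their poses are not given: they have to be found in the camera images.
- housing_green: loose bearing housing of grey cast metal, about 0.3 kg, with green tags on both ends of its foot and on top. Foot 84 (its x) x 34 (its y) x 12 mm high; on it an upright arched body 44 (x) x 26 (y) mm, flat-faced across y, its arch ending 52 mm above the underside. Origin: centre of the underside, z up. A half turn about z makes no difference. It stands upright in the blue tray at the start.
- housing_red: the same bearing housing with red tags instead of green. Same size, origin and axes.
- nest_green: fixed all-green nest on the turntable: outside 100 (its x) x 50 (its y) mm, rim 9 mm high and 6 mm thick round a pocket 88 x 38 mm, in which a housing's foot fits with 2 mm play all round, its x along the nest's x, either way round. Origin: centre of the underside, lying on the turntable's top; the pocket floor is 3 mm above it. Does not move. Which nest is left and which right varies.
- nest_red: the same nest all in red, beside the other one (centres 120 mm apart along the nests' y). Same size, origin and axes.
- carrier: turntable standing on the bench: grey disc 260 mm in diameter, top 40 mm above the bench, fixed during the job. Origin: centre of its underside on the bench; the two nests lie at +60 and -60 mm along its y. At +112 mm along its x, near the rim, a blue bracket (36 mm wide in y, top 66 mm above the bench, reaching from 100 to 160 mm along x) carries the upright index plunger in a steel barrel 22 mm in diameter, top 82 mm above the bench.
- knob (a point): centre of the orange cylindrical knob of the index plunger, on its axis: 30 mm in diameter, 26 mm high. With the plunger seated this point is 97 mm above the bench and the knob's underside 84 mm; it rises with the plunger, straight up.
- plunger (a joint): how far the plunger is pulled up (m): 0 seated in the turntable's hole (pin about 12 mm deep), 0.020 fully back against its stop. A spring pulls it down: about 4 N at the start of the pull, 11 N when fully back; it snaps shut when let go.
- tray: fixed blue parts tray 260 (its x) x 320 (its y) mm, walls 4 mm thick and 22 mm high, floor 4 mm thick. Origin: centre of the underside, on the bench. The two housings lie side by side in it. Tray and turntable stand left and right of each other in front of the robot; which is on which side varies.
- gear: bystander: steel gear about 57 mm in diameter, 20 mm high, lying loose in the tray, on the side away from the robot. Origin: centre of the underside.
- shaft: bystander: steel gear shaft standing loose upright on the bench beyond tray and turntable, 95 mm high, foot 52 mm in diameter. Origin: centre of the underside.
- wrench: bystander: wrench 160 mm long lying loose on the bench beyond tray and turntable. Origin: middle of its underside.
Not all that is in view belongs to the job. Leave any pink look-alike of the housing_red alone.

How it is judged:
By the outcome, as a careful person would: the job done as asked, in the order asked, and still so for the second after the job is handed in, while the arm keeps its last pose, push and grip.
It also fails if it takes over 72 s, if anything falls off the work surface, if the arm or the gripper's body presses on something with over 40 N, if the wrist force passes 120 N, or if a joint passes its speed limit or range.

### The arm

A 6-joint arm with a two-finger parallel gripper is mounted at the origin on the work surface. World frame = base frame: x ahead of the robot, y to its left, z up, the work surface at z = 0. Lengths are in m, angles in degrees, forces in N, time in s.
With the tool pointing down it reaches from about 0.25 to 0.725 m from the base axis. Payload 9.7 kg.
Tool frame: the origin (TCP) lies at the centre of the arm's flange, where the gripper is bolted on; the fingertips stand 173 mm ahead of it and the grasp point (between the pads) lies r.tcp_to_grasp ahead of it (r.tcp_to_grasp is the distance from the TCP to the grasp point, in m); y points along the fingers, z is the direction in which the jaws open and shut, and the axes are right-handed (so a half turn about y gives the same grasp; the last joint's range is limited). The gripper opens to 85 mm and grips with 20 to 120 N. Pads are 22 mm wide; open, the fingers measure 114 mm over their backs; the gripper's body (76 mm by 85 mm) begins 54 mm behind the grasp point. The pads swing forward as they close: fully open they stand 13 mm farther back than shut.
Start: joints at [-76.49, 4.979, 10.078, 95.1, 0, 90], TCP at [0.128, -0.535, 0.405] pointing down, gripper open.
Joint ranges: [-179.16, 179.16], [-48.56, 103.87], [-65.8, 70.77], [-126.05, 130.52], [-82.76, 87.17], [-180, 180]. Speed limits (degrees/s): [127.2, 127.2, 147.25, 180, 180, 180].

### API

Orientations are given as [roll, pitch, yaw] about the fixed x, y, z axes, in that order (R = Rz(yaw) Ry(pitch) Rx(roll)).
In Python, from cell import r, capture, camera_params, sign_off gives the robot as it stands.
- The arm moves only by the tool carry_out, never from a script. Its argument "moves" is a list of rows, each an object with "gripper": the finger opening in mm, from 0 to 85.4; "linear": the shift along the tool's x, y, z in mm, a list of three; "yaw": the turn about the tool's y in units of 6 degrees (1.0 is 6 degrees). In form: [{"gripper": gripper, "linear": [x, y, z], "yaw": yaw}, ...]. A call has 1 to 8 rows; each row is the pose to reach, as a shift and turn from the pose commanded when the call began, along the tool's axes at that moment; what a row does not reach only later rows make up. A row lasts 1/12 s, in which the tool goes at most 41.7 mm and 7.16 degrees, less where a joint would pass 70% of its speed; a pose out of reach is approached as far as the arm can. A call with a gripper value outside its range is refused whole. The fingers move at their own pace and stop on an object; "grip_force" is the grip in N (left out, the last holds). Time passes only in rows, so rows that repeat a pose let the fingers close. It gives the time, the measured TCP pose, the force and the opening at its end, in the units of the state.
- r.read_state(): the state, without advancing time (a new reading comes with each control period).
- capture(name): name is "scene" or "top"; returns the picture (480x640x3 uint8, red, green, blue); there is no depth.
- camera_params(name): a dict with "fov_y" (degrees; the focal length in pixels is half the picture's height over the tangent of half this angle, whatever the lens; pixels are square), "cx", "cy" (the principal point, pixels), "k1" (the pictures are not rectified: a ray, as slopes to the right and down, at radius r is drawn at 1 + k1 r^2 times it, then the intrinsics apply), "rvec" (rotation vector, rad) and "tvec" (3), from world to camera coordinates, as OpenCV has them. Camera axes: x right, y down, z forward; pixel columns grow to the right and rows downward; lengths in m; the calibration is good to about 2 mm. A picture is of the moment at which its call begins. camera_params takes no time and is no camera call.
- sign_off(): hands the job in, once; it reports no verdict.
The state is a dict: "time": time; "joint_positions": joint angles; "joint_vel": joint speeds; "effort": joint torques, N m; "position": TCP position; "tcp_rot": TCP orientation; "ft_force": force on the tool from outside, world axes, zero at the start; "torque": the same for the moment, N m; "finger_gap": finger opening in m.
Only numpy, scipy, OpenCV 4.12 (cv2) and the standard library are available. Lean on these libraries where they do the work, as an engineer would, in place of code of your own. Each camera call takes 0.05 s, during which the arm holds its last target. There are 200 camera calls.

## Working session

There is one attempt and no reset: what is moved stays moved. The work goes in short steps, Python scripts to look and compute and a tool call to move; the robot and the scene stay as the last step left them, time stands still between calls to the robot, and variables do not carry over. Pictures are saved under pics/ and viewed, about 8 in all and at most 12, crops included, and the job is handed in when it is done.

Besides the shell and the picture viewer there is one more tool, called after ">>>" in YAML: its name, and indented under it one key for each argument. carry_out: Moves the arm, as the interface text tells. Its arguments: {"type":"object","properties":{"moves":{"type":"array"},"grip_force":{"type":"number"}},"required":["moves"]}

```bash
ls; mkdir -p pics; python3 - <<'E'
from cell import r,capture,camera_params
import cv2
print(r.read_state(), r.tcp_to_grasp)
for n in("top","scene"):
    print(camera_params(n)); cv2.imwrite(f"pics/{n}0.png",capture(n)[:,:,::-1])
E
```

```text
pics
{'time': 0.0, 'joint_positions': array([-7.64902211e+01,  5.01099676e+00,  1.00343061e+01,  9.51000067e+01,
       -1.63195871e-03,  8.99990965e+01]), 'joint_vel': array([-0.10456569, -0.0280767 , -0.0002425 ,  0.01814995,  0.00850067,
       -0.10063304]), 'effort': array([-5.21439506e-04, -5.20384526e+01,  4.64803898e+01,  1.61192886e-02,
       -5.22390314e-05, -7.52912740e-06]), 'position': array([ 0.12848274, -0.53478064,  0.40398259]), 'tcp_rot': array([-9.00766973e+01, -1.63074781e-03, -1.66489315e+02]), 'ft_force': array([0.06670393, 0.41237926, 0.17344774]), 'torque': array([-0.0019782 , -0.04543388,  0.0117417 ]), 'finger_gap': 0.08549458605147033} 0.1547
{'fov_y': 53.98483124495421, 'cx': 320.2832717478151, 'cy': 238.06320327552677, 'k1': -0.03777496230628379, 'rvec': array([ 2.16225203, -2.19854126,  0.1007632 ]), 'tvec': array([-0.05125967,  0.5180249 ,  1.10394716])}
{'fov_y': 46.81540796218618, 'cx': 318.5669410074739, 'cy': 248.48234810882985, 'k1': -0.07035146434881685, 'rvec': array([ 2.2877626 ,  0.75346766, -0.31764065]), 'tvec': array([-0.3785659 , -0.19186879,  1.58184547])}
```

View pics/top0.png

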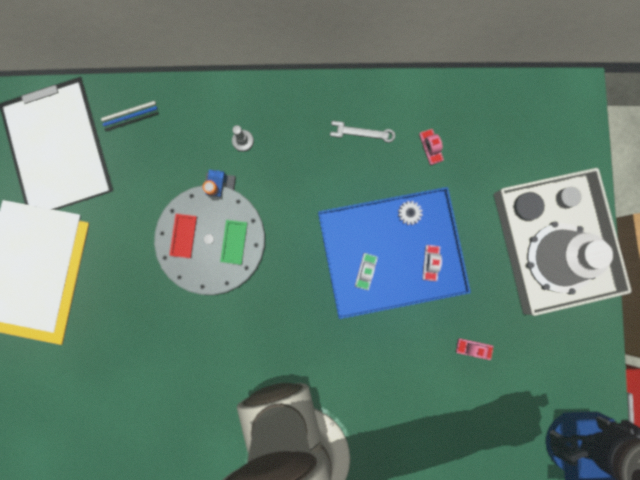

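View pics/scene0.png

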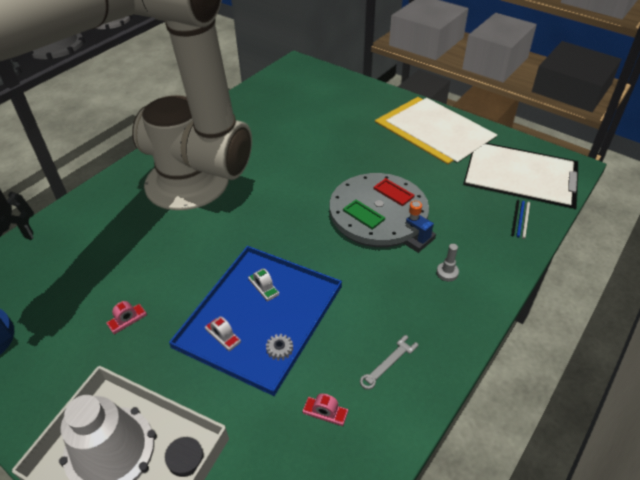

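Top view: the turntable is at (210,240), with the red nest at (184,237), the green nest at (234,243) and the knob at (210,187). In the tray, the green housing is at (367,271) and the red one at (432,263). The pink look-alikes are outside the tray, at (432,146) and (475,349). I'll fit model silhouettes to both cameras.

```bash
cat > h.py <<'E'
import numpy as np, cv2
from scipy.optimize import minimize
from cell import r, capture, camera_params
S=8
P={n:camera_params(n) for n in("top","scene")}
def project(n,X):
    p=P[n]; f=240/np.tan(np.radians(p["fov_y"]/2))
    X=np.atleast_2d(X).astype(float)
    K=np.array([[f,0,p["cx"]],[0,f,p["cy"]],[0,0,1]])
    return cv2.projectPoints(X,p["rvec"],p["tvec"],K,np.array([p["k1"],0,0,0,0]))[0][:,0]
def ray_plane(n,uv,z):
    g=minimize(lambda q:np.sum((project(n,[q[0],q[1],z])[0]-uv)**2),[.45,0],method="Nelder-Mead",options=dict(xatol=1e-5,fatol=1e-4))
    return g.x
def box(a,b,z0,z1): return np.array([[sx*a/2,sy*b/2,z] for sx in(1,-1) for sy in(1,-1) for z in(z0,z1)])
def arch():
    t=np.linspace(0,np.pi,13)
    pr=[(22*np.cos(a),30+22*np.sin(a)) for a in t]+[(22,12),(-22,12)]
    return np.array([[x,s*13,z] for x,z in pr for s in(1,-1)])/1000
HOUS=[box(.084,.034,0,.012),arch()]
NEST=[box(.1,.05,0,.009)]
t=np.linspace(0,2*np.pi,24,endpoint=False)
KNOB=[np.array([[.015*np.cos(a),.015*np.sin(a),z] for a in t for z in(-.013,.013)])]
def metric(img,kind):
    R,G,B=[img[...,i].astype(np.float32) for i in range(3)]
    if kind=="green": return G-(R+B)/2
    if kind=="red": return R-np.maximum(G,B)
    if kind=="orange": return R-B
    return np.maximum(R,G)-B   # non-blue
def pose(p,parts,z):
    c,s=np.cos(p[2]),np.sin(p[2]);Rz=np.array([[c,-s,0],[s,c,0],[0,0,1]])
    return [q@Rz.T+[p[0],p[1],z] for q in parts]
def fit(imgs,kind,parts,z,p0,pad=8,thr=None,yaw=True):
    data=[]
    for n,img in imgs.items():
        uv=np.vstack([project(n,q) for q in pose(p0,parts,z)])
        a=np.floor(uv.min(0)-pad).astype(int);b=np.ceil(uv.max(0)+pad).astype(int)
        m=metric(img,kind)[a[1]:b[1],a[0]:b[0]]
        lo,hi=np.percentile(m,8),np.percentile(m,75 if kind!="nb" else 85)
        M=cv2.resize(m,None,fx=S,fy=S,interpolation=cv2.INTER_CUBIC)
        mask=(M>(lo+hi)/2 if thr is None else M>thr).astype(np.uint8)
        data.append((n,a,mask))
    def draw(p,n,a,sh):
        im=np.zeros(sh,np.uint8)
        for q in pose(p,parts,z):
            uv=((project(n,q)-a+.5)*S-.5)
            cv2.fillConvexPoly(im,cv2.convexHull(np.round(uv*16).astype(np.int32)),1,shift=4)
        return im
    def cost(v,per=False):
        p=np.array([v[0]/1000,v[1]/1000,v[2]/50 if yaw else 0])
        e=[(draw(p,n,a,k.shape)!=k).sum()/k.sum() for n,a,k in data]
        return e if per else sum(e)
    v0=np.array([p0[0]*1000,p0[1]*1000,p0[2]*50])
    for st in(8,3):
        sim=np.vstack([v0]+[v0+st*d for d in np.eye(3)])
        v0=minimize(cost,v0,method="Nelder-Mead",options=dict(initial_simplex=sim,xatol=.05,fatol=1e-4)).x
    p=np.array([v0[0]/1000,v0[1]/1000,v0[2]/50])
    vis=[cv2.merge([k*255,draw(p,n,a,k.shape)*255,k*0]) for n,a,k in data]
    return p,np.round(cost(v0,True),3),vis
E
cat > m.py <<'E'
from h import *
imgs={n:capture(n) for n in P}
obj=[("nest_green","green",NEST,.04,(234,243),.045),("nest_red","red",NEST,.04,(184,237),.045),
("hous_green","nb",HOUS,.004,(367,271),.02),("hous_red","nb",HOUS,.004,(432,263),.02),("knob","orange",KNOB,.097,(210,187),.1)]
rows=[]
for name,k,parts,z,uv,zz in obj:
    q=ray_plane("top",np.array(uv),zz)
    y0=0 if k!="nb" else -.1
    for lab,im in(("both",imgs),("top",{"top":imgs["top"]}),("scene",{"scene":imgs["scene"]})):
        p,e,vis=fit(im,k,parts,z,[q[0],q[1],y0],yaw=name!="knob",thr=-35 if k=="nb" else None)
        print(name,lab,np.round(p[:2]*1000,1),round(np.degrees(p[2]),1),e)
        if lab=="both": rows.append(np.hstack([cv2.resize(v,(200,150)) for v in vis]))
rows.append(rows[0]*0)
cv2.imwrite("pics/fit.png",np.hstack([np.vstack(rows[:3]),np.vstack(rows[3:])]))
E
python3 m.py
```

```text
nest_green both [509.8 144.5] -7.8 [0.039 0.2  ]
nest_green top [509.9 144. ] -8.1 [0.037]
nest_green scene [508.9 144.4] -6.8 [0.2]
nest_red both [526.7 263.7] -7.8 [0.047 0.395]
nest_red top [526.7 263.7] -7.9 [0.047]
nest_red scene [528.2 259.7] -7.0 [0.392]
hous_green both [ 436.2 -167.8] -17.6 [0.041 0.076]
hous_green top [ 436.4 -167.8] -17.3 [0.037]
hous_green scene [ 435.2 -167.8] -18.8 [0.066]
hous_red both [ 454.2 -326. ] -8.8 [0.06  0.077]
hous_red top [ 454.3 -326.2] -8.6 [0.059]
hous_red scene [ 453.4 -325.8] -9.0 [0.074]
knob both [634.6 201.2] -15.6 [0.781 0.767]
knob top [619.7 202.3] -13.8 [0.782]
knob scene [627.6 180.7] -3.8 [0.765]
```

View pics/fit.png

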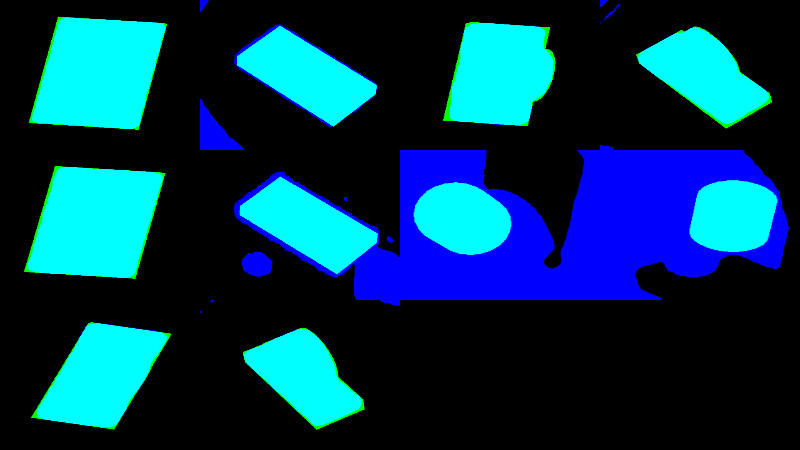

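The fits agree well between cameras; only the knob fit failed, because its threshold was wrong. I'll write the move helper and redo the knob.

```bash
cat > go.py <<'E'
import sys,numpy as np
from cell import r
from scipy.spatial.transform import Rotation as Ro
def go(x,y,zg,psi):
    s=r.read_state();R=Ro.from_euler("xyz",s["tcp_rot"],degrees=True).as_matrix()
    d=np.array([x,y,zg+1000*r.tcp_to_grasp])-1000*s["position"]
    cur=np.degrees(np.arctan2(R[1,0],R[0,0]))
    dp=(psi-cur+180)%360-180
    print("t",round(s["time"],2),"tcp",np.round(1000*s["position"],1),"psi",round(cur,2),"gap",round(1000*s["finger_gap"],1),"F",np.round(s["ft_force"],1),"j",np.round(s["joint_positions"],0))
    print("linear",np.round(R.T@d,1),"yaw",round(-dp/6,2),"tooly",np.round(R[:,1],3))
if __name__=="__main__": go(*map(float,sys.argv[1:5]))
E
python3 go.py 436.2 -167.8 150 -17.6
python3 - <<'E'
from h import *
im=cv2.imread("pics/top0.png")[:,:,::-1];sc=cv2.imread("pics/scene0.png")[:,:,::-1]
for t in(30,60,90):
  for lab,ims in(("top",{"top":im}),("scene",{"scene":sc})):
    p,e,_=fit(ims,"orange",KNOB,.097,[.629,.1885,0],pad=3,thr=t,yaw=False);print(t,lab,np.round(p*1000,1),e)
E
```

```text
t 0.2 tcp [ 128.5 -534.8  404.2] psi -166.49 gap 85.2 F [-0.9  0.1  0.5] j [-76.   5.  10.  95.  -0.  90.]
linear [-384.9   99.8 -284.9] yaw -24.81 tooly [-0.     0.001 -1.   ]
30 top [629.7 189.   57.1] [0.424]
30 scene [628.5 188.   45.3] [0.392]
60 top [629.1 188.2  41.8] [1.087]
60 scene [627.7 189.7  57.4] [0.7]
90 top [629.  185.9  66.8] [3.748]
90 scene [625.6 193.4 -23. ] [1.455]
```

>>> carry_out:
  moves:
    - {"gripper": 65,"linear": [-384.9,99.8,-284.9],"yaw": -24.8}
    - {"gripper": 65,"linear": [-384.9,99.8,-284.9],"yaw": -24.8}
    - {"gripper": 65,"linear": [-384.9,99.8,-284.9],"yaw": -24.8}
    - {"gripper": 65,"linear": [-384.9,99.8,-284.9],"yaw": -24.8}
    - {"gripper": 65,"linear": [-384.9,99.8,-284.9],"yaw": -24.8}
    - {"gripper": 65,"linear": [-384.9,99.8,-284.9],"yaw": -24.8}
    - {"gripper": 65,"linear": [-384.9,99.8,-284.9],"yaw": -24.8}
    - {"gripper": 65,"linear": [-384.9,99.8,-284.9],"yaw": -24.8}

```text
time: 0.87
position: [0.3389, -0.2829, 0.3363]
tcp_rot: [-90.0, -0.0, -108.9]
ft_force: [0.8, 0.3, 0.5]
finger_gap: 0.065
```

```bash
python3 go.py 436.2 -167.8 150 -17.6
```

```text
t 0.87 tcp [ 338.9 -282.9  336.3] psi -108.86 gap 65.0 F [0.8 0.3 0.5] j [-40. -11. -13.  88.   0.  69.]
linear [-140.4   31.6   54.9] yaw -15.21 tooly [ 0. -0. -1.]
```

>>> carry_out:
  moves:
    - {"gripper": 65,"linear": [-140,31,55],"yaw": -15.2}
    - {"gripper": 65,"linear": [-140,31,55],"yaw": -15.2}
    - {"gripper": 65,"linear": [-140,31,55],"yaw": -15.2}
    - {"gripper": 65,"linear": [-140,31,55],"yaw": -15.2}
    - {"gripper": 65,"linear": [-140,31,55],"yaw": -15.2}
    - {"gripper": 65,"linear": [-140,31,55],"yaw": -15.2}
    - {"gripper": 65,"linear": [-140,31,55],"yaw": -15.2}
    - {"gripper": 65,"linear": [-140,31,55],"yaw": -15.2}

```text
time: 1.53
position: [0.4363, -0.1702, 0.3054]
tcp_rot: [-90.0, 0.0, -51.5]
ft_force: [-0.2, 1.0, -0.6]
finger_gap: 0.0647
```

```bash
python3 go.py 436.2 -167.8 100 -17.6
```

```text
t 1.53 tcp [ 436.3 -170.2  305.4] psi -51.49 gap 64.7 F [-0.2  1.  -0.6] j [-21.  -7. -13.  84.  -0.  30.]
linear [-1.9 50.7  1.5] yaw -5.65 tooly [-0.  0. -1.]
```

>>> carry_out:
  moves:
    - {"gripper": 65,"linear": [-2,50,1.5],"yaw": -5.65}
    - {"gripper": 65,"linear": [-2,50,1.5],"yaw": -5.65}
    - {"gripper": 65,"linear": [-2,50,1.5],"yaw": -5.65}
    - {"gripper": 65,"linear": [-2,50,1.5],"yaw": -5.65}
    - {"gripper": 65,"linear": [-2,50,1.5],"yaw": -5.65}
    - {"gripper": 65,"linear": [-2,50,1.5],"yaw": -5.65}
    - {"gripper": 65,"linear": [-2,50,1.5],"yaw": -5.65}

```text
time: 2.12
position: [0.436, -0.1681, 0.2556]
tcp_rot: [-90.0, 0.0, -18.2]
ft_force: [0.7, -0.5, -0.6]
finger_gap: 0.0652
```

```bash
python3 go.py 436.2 -167.8 40 -17.6
```

```text
t 2.12 tcp [ 436.  -168.1  255.6] psi -18.17 gap 65.2 F [ 0.7 -0.5 -0.6] j [-21.  -7. -18.  79.   0.  -3.]
linear [ 0.1 60.9  0.3] yaw -0.1 tooly [-0.  0. -1.]
```

>>> carry_out:
  moves:
    - {"gripper": 65,"linear": [0,30,0.3],"yaw": -0.1}
    - {"gripper": 65,"linear": [0,50,0.3],"yaw": -0.1}
    - {"gripper": 65,"linear": [0,61,0.3],"yaw": -0.1}
    - {"gripper": 65,"linear": [0,61,0.3],"yaw": -0.1}
    - {"gripper": 65,"linear": [0,61,0.3],"yaw": -0.1}

```text
time: 2.53
position: [0.4361, -0.1678, 0.1948]
tcp_rot: [-90.0, 0.0, -17.5]
ft_force: [1.1, -0.2, 0.3]
finger_gap: 0.0649
```

>>> carry_out:
  moves:
    - {"gripper": 35,"linear": [0,0,0],"yaw": 0}
    - {"gripper": 30,"linear": [0,0,0],"yaw": 0}
    - {"gripper": 20,"linear": [0,0,0],"yaw": 0}
    - {"gripper": 15,"linear": [0,0,0],"yaw": 0}
    - {"gripper": 15,"linear": [0,0,0],"yaw": 0}
    - {"gripper": 15,"linear": [0,0,0],"yaw": 0}
    - {"gripper": 15,"linear": [0,0,0],"yaw": 0}
    - {"gripper": 15,"linear": [0,0,0],"yaw": 0}
  grip_force: 50

```text
time: 3.2
position: [0.4366, -0.168, 0.1958]
tcp_rot: [-90.0, -0.1, -17.4]
ft_force: [-0.9, -0.2, 6.3]
finger_gap: 0.0256
```

```bash
python3 go.py 436.2 -167.8 160 -17.6
```

```text
t 3.2 tcp [ 436.6 -168.   195.8] psi -17.41 gap 25.6 F [-0.9 -0.2  6.3] j [-21.  -5. -23.  72.  -0.  -4.]
linear [  -0.2 -118.9    0. ] yaw 0.03 tooly [ 0.002 -0.001 -1.   ]
```

>>> carry_out:
  moves:
    - {"gripper": 15,"linear": [0,-20,0],"yaw": 0}
    - {"gripper": 15,"linear": [0,-50,0],"yaw": 0}
    - {"gripper": 15,"linear": [0,-85,0],"yaw": 0}
    - {"gripper": 15,"linear": [0,-119,0],"yaw": 0}
    - {"gripper": 15,"linear": [0,-119,0],"yaw": 0}
    - {"gripper": 15,"linear": [0,-119,0],"yaw": 0}

```text
time: 3.7
position: [0.4366, -0.168, 0.3154]
tcp_rot: [-90.0, -0.2, -17.4]
ft_force: [-0.2, 0.5, -2.6]
finger_gap: 0.0253
```

```bash
python3 go.py 509.8 144.3 150 -8
```

```text
t 3.7 tcp [ 436.6 -168.   315.4] psi -17.4 gap 25.3 F [-0.2  0.5 -2.6] j [-21.  -7. -12.  85.   0.  -4.]
linear [-23.6  10.6 319.9] yaw -1.57 tooly [ 0.003 -0.001 -1.   ]
```

>>> carry_out:
  moves:
    - {"gripper": 15,"linear": [-1.5,0.7,20],"yaw": -0.1}
    - {"gripper": 15,"linear": [-4.4,2,60],"yaw": -0.3}
    - {"gripper": 15,"linear": [-7.4,3.3,100],"yaw": -0.5}
    - {"gripper": 15,"linear": [-10,4.6,140],"yaw": -0.7}
    - {"gripper": 15,"linear": [-13,6,180],"yaw": -0.9}
    - {"gripper": 15,"linear": [-16,7.3,220],"yaw": -1.1}
    - {"gripper": 15,"linear": [-19,8.6,260],"yaw": -1.3}
    - {"gripper": 15,"linear": [-22,9.5,290],"yaw": -1.5}

```text
time: 4.37
position: [0.5017, 0.1183, 0.302]
tcp_rot: [-90.0, 0.1, -8.3]
ft_force: [0.0, -0.1, -2.0]
finger_gap: 0.0253
```

```bash
python3 go.py 509.8 144.3 110 -8
```

```text
t 4.37 tcp [501.7 118.3 302. ] psi -8.28 gap 25.3 F [ 0.  -0.1 -2. ] j [13. -0. -7. 84.  0. 22.]
linear [ 4.4 37.3 27. ] yaw -0.05 tooly [-0.002 -0.    -1.   ]
```

>>> carry_out:
  moves:
    - {"gripper": 15,"linear": [4.4,20,20],"yaw": -0.05}
    - {"gripper": 15,"linear": [4.4,37,27],"yaw": -0.05}
    - {"gripper": 15,"linear": [4.4,37,27],"yaw": -0.05}
    - {"gripper": 15,"linear": [4.4,37,27],"yaw": -0.05}
    - {"gripper": 15,"linear": [4.4,37,27],"yaw": -0.05}
    - {"gripper": 15,"linear": [4.4,37,27],"yaw": -0.05}

```text
time: 4.87
position: [0.5103, 0.1408, 0.2681]
tcp_rot: [-90.0, -0.1, -8.2]
ft_force: [-0.2, 0.0, -1.8]
finger_gap: 0.0251
```

```bash
python3 go.py 509.8 144.3 110 -8; python3 - <<'E'
from h import *
a=capture("top");b=capture("scene")
cv2.imwrite("pics/t1.png",a[:,:,::-1]);cv2.imwrite("pics/s1.png",b[:,:,::-1])
c1=cv2.resize(a[180:300,150:270],(400,400),interpolation=cv2.INTER_CUBIC);c2=cv2.resize(b[130:250,320:440],(400,400),interpolation=cv2.INTER_CUBIC)
cv2.imwrite("pics/c1.png",np.hstack([c1,c2])[:,:,::-1])
E
```

```text
t 4.87 tcp [510.3 140.8 268.1] psi -8.16 gap 25.1 F [-0.2  0.  -1.8] j [15.  2. -9. 80. -0. 24.]
linear [-1.   3.4  3.4] yaw -0.03 tooly [ 0.001  0.    -1.   ]
```

View pics/c1.png

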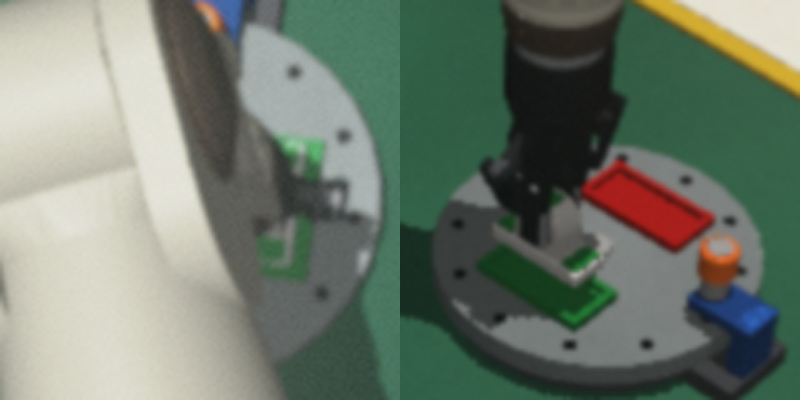

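>>> carry_out:
  moves:
    - {"gripper": 15,"linear": [-1,3,3.4],"yaw": 0}
    - {"gripper": 15,"linear": [-1,23,3.4],"yaw": 0}
    - {"gripper": 15,"linear": [-1,23,3.4],"yaw": 0}
    - {"gripper": 15,"linear": [-1,23,3.4],"yaw": 0}
    - {"gripper": 15,"linear": [-1,23,3.4],"yaw": 0}
    - {"gripper": 15,"linear": [-1,23,3.4],"yaw": 0}

```text
time: 5.47
position: [0.5099, 0.1451, 0.2451]
tcp_rot: [-90.0, -0.1, -8.1]
ft_force: [-0.3, 0.3, -1.6]
finger_gap: 0.0255
```

```bash
python3 go.py 509.8 144.3 80 -8; python3 - <<'E'
from h import *
b=capture("scene"); cv2.imwrite("pics/s2.png",b[:,:,::-1])
s=r.read_state();x,y,z=s["position"];z=z-.1547-.0371
print("predicted underside z",z)
c=b[165:255,325:415].copy(); c=cv2.resize(c,(720,720),interpolation=cv2.INTER_CUBIC)
for parts,zz,px,py,ps,col in((NEST,.04,.5098,.1443,-8,(255,255,0)),(HOUS,z,x,y,-8.1,(255,0,255))):
    for q in pose([px,py,np.radians(ps)],parts,zz):
        uv=(project("scene",q)-[325,165]+.5)*8
        cv2.polylines(c,[cv2.convexHull(uv.astype(np.int32))],True,col,1)
cv2.imwrite("pics/c2.png",cv2.resize(c,(590,590))[:,:,::-1])
E
```

```text
t 5.47 tcp [509.9 145.1 245.1] psi -8.1 gap 25.5 F [-0.3  0.3 -1.6] j [ 16.   2. -11.  77.  -0.  24.]
linear [ 0.  10.4 -0.8] yaw -0.02 tooly [ 0.001  0.    -1.   ]
predicted underside z 0.053307559910959694
```

View pics/c2.png

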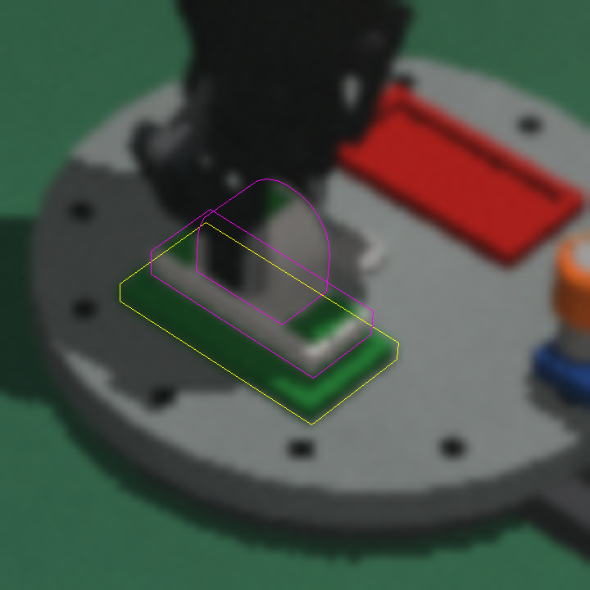

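The crop shows the held housing at (150–370, 180–375) lying on its predicted outline, just above the green nest. Lowering it in.

>>> carry_out:
  moves:
    - {"gripper": 15,"linear": [0,3,-0.8],"yaw": 0}
    - {"gripper": 15,"linear": [0,5,-0.8],"yaw": 0}
    - {"gripper": 15,"linear": [0,7,-0.8],"yaw": 0}
    - {"gripper": 15,"linear": [0,8,-0.8],"yaw": 0}
    - {"gripper": 15,"linear": [0,9,-0.8],"yaw": 0}
    - {"gripper": 15,"linear": [0,10,-0.8],"yaw": 0}
    - {"gripper": 15,"linear": [0,10,-0.8],"yaw": 0}

```text
time: 6.1
position: [0.5094, 0.1442, 0.2349]
tcp_rot: [-90.0, -0.0, -8.1]
ft_force: [-2.8, -1.1, 4.9]
finger_gap: 0.025
```

```bash
python3 go.py 509.8 144.3 80 -8
```

```text
t 6.1 tcp [509.4 144.2 234.9] psi -8.1 gap 25.0 F [-2.8 -1.1  4.9] j [ 16.   2. -12.  76.   0.  24.]
linear [0.4 0.2 0.1] yaw -0.02 tooly [ 0.  0. -1.]
```

>>> carry_out:
  moves:
    - {"gripper": 32,"linear": [0,0,0],"yaw": 0}
    - {"gripper": 45,"linear": [0,0,0],"yaw": 0}
    - {"gripper": 55,"linear": [0,0,0],"yaw": 0}
    - {"gripper": 55,"linear": [0,0,0],"yaw": 0}
    - {"gripper": 55,"linear": [0,0,0],"yaw": 0}
    - {"gripper": 55,"linear": [0,-15,0],"yaw": 0}
    - {"gripper": 55,"linear": [0,-50,0],"yaw": 0}
    - {"gripper": 55,"linear": [0,-90,0],"yaw": 0}

```text
time: 6.77
position: [0.5089, 0.1441, 0.3231]
tcp_rot: [-90.1, 0.2, -8.1]
ft_force: [1.8, 0.4, -0.6]
finger_gap: 0.0551
```

```bash
python3 go.py 454.2 -326 170 -8.8
```

```text
t 6.77 tcp [508.9 144.1 323.1] psi -8.1 gap 55.1 F [ 1.8  0.4 -0.6] j [16.  1. -3. 86.  0. 24.]
linear [  12.    -0.8 -473.1] yaw 0.12 tooly [-0.004 -0.001 -1.   ]
```

>>> carry_out:
  moves:
    - {"gripper": 55,"linear": [1,-1,-40],"yaw": 0.1}
    - {"gripper": 55,"linear": [2,-1,-80],"yaw": 0.1}
    - {"gripper": 55,"linear": [3,-1,-120],"yaw": 0.1}
    - {"gripper": 55,"linear": [4,-1,-160],"yaw": 0.1}
    - {"gripper": 55,"linear": [5,-1,-200],"yaw": 0.1}
    - {"gripper": 55,"linear": [6,-1,-240],"yaw": 0.1}
    - {"gripper": 55,"linear": [7,-1,-280],"yaw": 0.1}
    - {"gripper": 55,"linear": [8,-1,-310],"yaw": 0.1}

```text
time: 7.43
position: [0.473, -0.1664, 0.3253]
tcp_rot: [-90.0, -0.0, -8.8]
ft_force: [0.1, 0.8, 0.1]
finger_gap: 0.0547
```

```bash
python3 go.py 454.2 -326 120 -8.8; python3 - <<'E'
from h import *
a=capture("top");b=capture("scene")
cv2.imwrite("pics/t3.png",a[:,:,::-1]);cv2.imwrite("pics/s3.png",b[:,:,::-1])
c1=cv2.resize(a[180:300,150:270],(400,400),interpolation=cv2.INTER_CUBIC);c2=cv2.resize(b[150:240,325:415],(400,400),interpolation=cv2.INTER_CUBIC)
cv2.imwrite("pics/c3.png",np.hstack([c1,c2])[:,:,::-1])
E
```

```text
t 7.43 tcp [ 473.  -166.4  325.3] psi -8.76 gap 54.7 F [0.1 0.8 0.1] j [-19.  -3.  -6.  86.  -0. -11.]
linear [   5.7   50.7 -160.6] yaw 0.01 tooly [ 0.    -0.001 -1.   ]
```

View pics/c3.png

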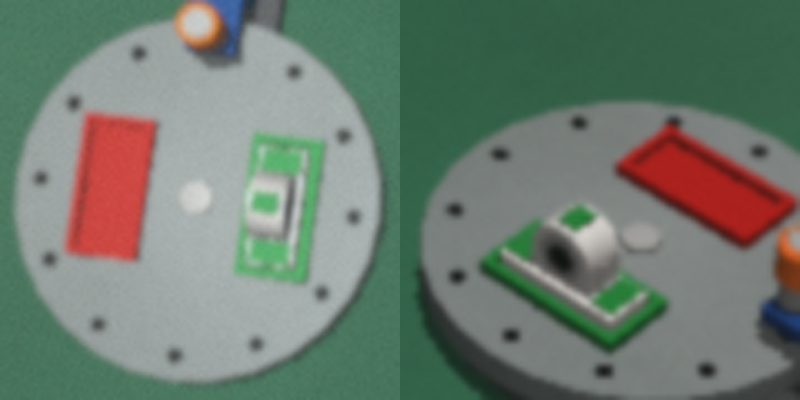

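The green housing sits flat in the green nest: at (270,205) in the left half of the crop and (575,265) in the right. Next is the red housing.

>>> carry_out:
  moves:
    - {"gripper": 60,"linear": [2,10,-40],"yaw": 0}
    - {"gripper": 60,"linear": [3,20,-80],"yaw": 0}
    - {"gripper": 60,"linear": [5,35,-120],"yaw": 0}
    - {"gripper": 60,"linear": [5.7,50,-150],"yaw": 0}
    - {"gripper": 60,"linear": [5.7,50,-160.6],"yaw": 0}
    - {"gripper": 60,"linear": [5.7,50,-160.6],"yaw": 0}
    - {"gripper": 60,"linear": [5.7,50,-160.6],"yaw": 0}
    - {"gripper": 60,"linear": [5.7,50,-160.6],"yaw": 0}

```text
time: 8.2
position: [0.4556, -0.3223, 0.2758]
tcp_rot: [-90.0, -0.0, -8.6]
ft_force: [-0.1, -0.5, -0.1]
finger_gap: 0.0602
```

```bash
python3 go.py 454.2 -326 40 -8.8
```

```text
t 8.2 tcp [ 455.6 -322.3  275.8] psi -8.65 gap 60.2 F [-0.1 -0.5 -0.1] j [-35.   5.  -4.  81.   0. -27.]
linear [-0.9 81.1 -3.8] yaw 0.03 tooly [ 0.001 -0.    -1.   ]
```

>>> carry_out:
  moves:
    - {"gripper": 60,"linear": [-0.9,20,-3.8],"yaw": 0}
    - {"gripper": 60,"linear": [-0.9,50,-3.8],"yaw": 0}
    - {"gripper": 60,"linear": [-0.9,71,-3.8],"yaw": 0}
    - {"gripper": 60,"linear": [-0.9,80,-3.8],"yaw": 0}
    - {"gripper": 60,"linear": [-0.9,80.5,-3.8],"yaw": 0}
    - {"gripper": 60,"linear": [-0.9,80.5,-3.8],"yaw": 0}

```text
time: 8.7
position: [0.4542, -0.3263, 0.1957]
tcp_rot: [-90.0, -0.0, -8.6]
ft_force: [-0.5, -0.1, 1.0]
finger_gap: 0.0601
```

```bash
python3 go.py 454.2 -326 40 -8.8
```

```text
t 8.7 tcp [ 454.2 -326.3  195.7] psi -8.63 gap 60.1 F [-0.5 -0.1  1. ] j [-36.   7. -10.  72.   0. -27.]
linear [-0.   1.   0.3] yaw 0.03 tooly [ 0.001 -0.    -1.   ]
```

>>> carry_out:
  moves:
    - {"gripper": 35,"linear": [0,0,0],"yaw": 0}
    - {"gripper": 30,"linear": [0,0,0],"yaw": 0}
    - {"gripper": 20,"linear": [0,0,0],"yaw": 0}
    - {"gripper": 15,"linear": [0,0,0],"yaw": 0}
    - {"gripper": 15,"linear": [0,0,0],"yaw": 0}
    - {"gripper": 15,"linear": [0,0,0],"yaw": 0}
    - {"gripper": 15,"linear": [0,0,0],"yaw": 0}
    - {"gripper": 15,"linear": [0,0,0],"yaw": 0}

```text
time: 9.37
position: [0.4542, -0.3273, 0.1963]
tcp_rot: [-90.1, -0.1, -8.7]
ft_force: [-0.2, 0.9, 6.5]
finger_gap: 0.0251
```

>>> carry_out:
  moves:
    - {"gripper": 15,"linear": [0,-20,0],"yaw": 0}
    - {"gripper": 15,"linear": [0,-50,0],"yaw": 0}
    - {"gripper": 15,"linear": [0,-85,0],"yaw": 0}
    - {"gripper": 15,"linear": [0,-122,0],"yaw": 0}
    - {"gripper": 15,"linear": [0,-150,0],"yaw": 0}
    - {"gripper": 15,"linear": [0,-150,0],"yaw": 0}
    - {"gripper": 15,"linear": [0,-150,0],"yaw": 0}

```text
time: 9.95
position: [0.4539, -0.3272, 0.3464]
tcp_rot: [-90.1, -0.2, -8.7]
ft_force: [0.4, 0.0, -3.7]
finger_gap: 0.025
```

```bash
python3 go.py 526.7 263.3 190 -8
```

```text
t 9.95 tcp [ 453.9 -327.2  346.4] psi -8.71 gap 25.0 F [ 0.4  0.  -3.7] j [-36.   5.   4.  88.   0. -27.]
linear [-17.4   0.8 594.7] yaw -0.12 tooly [ 0.003 -0.002 -1.   ]
```

>>> carry_out:
  moves:
    - {"gripper": 15,"linear": [-1,0,20],"yaw": 0}
    - {"gripper": 15,"linear": [-2,0,60],"yaw": 0}
    - {"gripper": 15,"linear": [-3,0,100],"yaw": 0}
    - {"gripper": 15,"linear": [-4,0,140],"yaw": 0}
    - {"gripper": 15,"linear": [-5,0,180],"yaw": 0}
    - {"gripper": 15,"linear": [-6,0,220],"yaw": 0}
    - {"gripper": 15,"linear": [-7,0,260],"yaw": 0}
    - {"gripper": 15,"linear": [-8,0,300],"yaw": 0}

```text
time: 10.62
position: [0.4906, -0.0274, 0.3428]
tcp_rot: [-90.0, 0.1, -8.7]
ft_force: [1.4, -0.1, -1.9]
finger_gap: 0.0255
```

>>> carry_out:
  moves:
    - {"gripper": 15,"linear": [-1,0,40],"yaw": 0}
    - {"gripper": 15,"linear": [-2,0,80],"yaw": 0}
    - {"gripper": 15,"linear": [-3,0,120],"yaw": 0}
    - {"gripper": 15,"linear": [-4,0,160],"yaw": 0}
    - {"gripper": 15,"linear": [-5,0,200],"yaw": 0}
    - {"gripper": 15,"linear": [-6,0,240],"yaw": 0}
    - {"gripper": 15,"linear": [-7,0,270],"yaw": 0}
    - {"gripper": 15,"linear": [-8,0,285],"yaw": 0}

```text
time: 11.28
position: [0.5261, 0.257, 0.342]
tcp_rot: [-90.1, 0.2, -8.6]
ft_force: [0.9, -0.5, -3.5]
finger_gap: 0.0255
```

```bash
python3 go.py 526.7 263.3 120 -8
```

```text
t 11.28 tcp [526.1 257.  342. ] psi -8.55 gap 25.5 F [ 0.9 -0.5 -3.5] j [26.  9.  8. 89.  0. 35.]
linear [-0.1 67.3  6.4] yaw -0.09 tooly [-0.003 -0.001 -1.   ]
```

>>> carry_out:
  moves:
    - {"gripper": 15,"linear": [0,20,4],"yaw": -0.05}
    - {"gripper": 15,"linear": [0,45,4],"yaw": -0.09}
    - {"gripper": 15,"linear": [0,67,5],"yaw": -0.09}
    - {"gripper": 15,"linear": [0,80,5],"yaw": -0.09}
    - {"gripper": 15,"linear": [0,85,5],"yaw": -0.09}
    - {"gripper": 15,"linear": [0,85,5],"yaw": -0.09}
    - {"gripper": 15,"linear": [0,85,5],"yaw": -0.09}
    - {"gripper": 15,"linear": [0,85,5],"yaw": -0.09}

```text
time: 11.95
position: [0.5275, 0.2586, 0.2612]
tcp_rot: [-89.9, -0.1, -8.2]
ft_force: [0.5, 0.7, -2.9]
finger_gap: 0.0251
```

```bash
python3 go.py 526.7 263.3 89 -8
```

```text
t 11.95 tcp [527.5 258.6 261.2] psi -8.18 gap 25.1 F [ 0.5  0.7 -2.9] j [26. 10. -1. 80.  0. 34.]
linear [-1.5 17.5  4.6] yaw -0.03 tooly [ 0.002  0.001 -1.   ]
```

>>> carry_out:
  moves:
    - {"gripper": 15,"linear": [-1.5,5,4.6],"yaw": -0.03}
    - {"gripper": 15,"linear": [-1.5,12,4.6],"yaw": -0.03}
    - {"gripper": 15,"linear": [-1.5,15.5,4.6],"yaw": -0.03}
    - {"gripper": 15,"linear": [-1.5,15.5,4.6],"yaw": -0.03}
    - {"gripper": 15,"linear": [-1.5,15.5,4.6],"yaw": -0.03}
    - {"gripper": 15,"linear": [-1.5,15.5,4.6],"yaw": -0.03}

```text
time: 12.45
position: [0.5263, 0.2634, 0.2442]
tcp_rot: [-90.0, -0.0, -8.0]
ft_force: [0.5, 0.0, -2.7]
finger_gap: 0.0256
```

```bash
python3 go.py 526.7 263.3 80.6 -8; python3 - <<'E'
from h import *
b=capture("scene"); cv2.imwrite("pics/s4.png",b[:,:,::-1])
s=r.read_state();x,y,z=s["position"];z=z-.1547-.0376
c=b[145:235,355:445].copy(); c=cv2.resize(c,(720,720),interpolation=cv2.INTER_CUBIC)
for parts,zz,px,py,ps,col in((NEST,.04,.5267,.2633,-8,(255,255,0)),(HOUS,z,x,y,-8.1,(255,0,255))):
    for q in pose([px,py,np.radians(ps)],parts,zz):
        uv=(project("scene",q)-[355,145]+.5)*8
        cv2.polylines(c,[cv2.convexHull(uv.astype(np.int32))],True,col,1)
cv2.imwrite("pics/c4.png",cv2.resize(c,(590,590))[:,:,::-1])
E
```

```text
t 12.45 tcp [526.3 263.4 244.2] psi -7.98 gap 25.6 F [ 0.5  0.  -2.7] j [27. 10. -2. 78. -0. 35.]
linear [ 0.4  8.9 -0. ] yaw 0.0 tooly [ 0. -0. -1.]
```

View pics/c4.png

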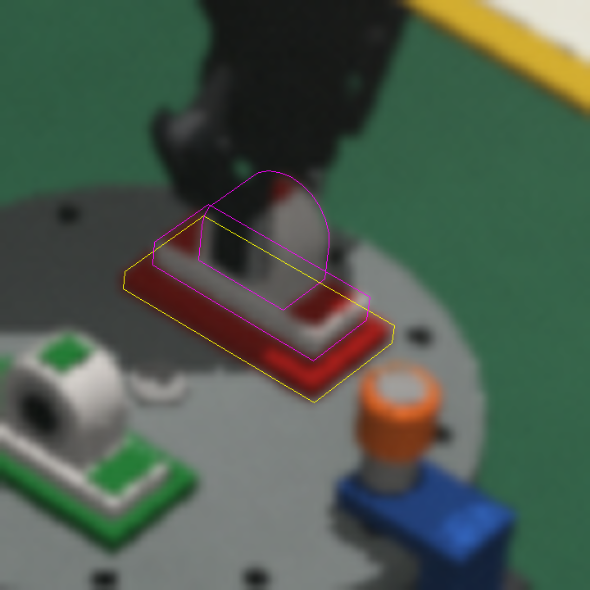

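The red housing, at (150–370, 170–360) in the crop, sits on its predicted outline above the red nest. Lowering it.

>>> carry_out:
  moves:
    - {"gripper": 15,"linear": [0.3,2,0],"yaw": 0}
    - {"gripper": 15,"linear": [0.3,4,0],"yaw": 0}
    - {"gripper": 15,"linear": [0.3,5.5,0],"yaw": 0}
    - {"gripper": 15,"linear": [0.3,7,0],"yaw": 0}
    - {"gripper": 15,"linear": [0.3,8,0],"yaw": 0}
    - {"gripper": 15,"linear": [0.3,8.9,0],"yaw": 0}
    - {"gripper": 15,"linear": [0.3,8.9,0],"yaw": 0}

```text
time: 13.08
position: [0.5266, 0.2634, 0.2354]
tcp_rot: [-90.0, -0.0, -8.0]
ft_force: [-1.4, -0.2, -1.5]
finger_gap: 0.0257
```

```bash
python3 go.py 526.7 263.3 80.6 -8
```

```text
t 13.08 tcp [526.6 263.4 235.4] psi -7.98 gap 25.7 F [-1.4 -0.2 -1.5] j [27. 10. -3. 77. -0. 35.]
linear [ 0.2  0.1 -0. ] yaw 0.0 tooly [ 0.  0. -1.]
```

>>> carry_out:
  moves:
    - {"gripper": 15,"linear": [0,0.8,0],"yaw": 0}
    - {"gripper": 15,"linear": [0,0.8,0],"yaw": 0}
    - {"gripper": 32,"linear": [0,0.8,0],"yaw": 0}
    - {"gripper": 45,"linear": [0,0.8,0],"yaw": 0}
    - {"gripper": 55,"linear": [0,0.8,0],"yaw": 0}
    - {"gripper": 55,"linear": [0,0.8,0],"yaw": 0}
    - {"gripper": 55,"linear": [0,-15,0],"yaw": 0}
    - {"gripper": 55,"linear": [0,-50,0],"yaw": 0}

```text
time: 13.75
position: [0.5257, 0.2629, 0.2812]
tcp_rot: [-90.2, 0.4, -8.0]
ft_force: [1.0, -0.1, -0.0]
finger_gap: 0.055
```

```bash
python3 go.py 629 188.5 170 -8
```

```text
t 13.75 tcp [525.7 262.9 281.2] psi -7.98 gap 55.0 F [ 1.  -0.1 -0. ] j [27. 10.  2. 82.  0. 35.]
linear [112.3 -43.9 -59.6] yaw 0.0 tooly [-0.007 -0.003 -1.   ]
```

>>> carry_out:
  moves:
    - {"gripper": 55,"linear": [0,-35,0],"yaw": 0}
    - {"gripper": 55,"linear": [30,-44,-15],"yaw": 0}
    - {"gripper": 55,"linear": [60,-44,-30],"yaw": 0}
    - {"gripper": 55,"linear": [90,-44,-45],"yaw": 0}
    - {"gripper": 55,"linear": [112,-44,-59],"yaw": 0}
    - {"gripper": 55,"linear": [112,-44,-59],"yaw": 0}
    - {"gripper": 55,"linear": [112,-44,-59],"yaw": 0}
    - {"gripper": 55,"linear": [112,-44,-59],"yaw": 0}

```text
time: 14.42
position: [0.6292, 0.1895, 0.329]
tcp_rot: [-90.0, 0.0, -8.0]
ft_force: [-0.8, 1.3, -0.9]
finger_gap: 0.0551
```

```bash
python3 go.py 629 188.5 99 -8; python3 - <<'E'
from h import *
a=capture("top");b=capture("scene")
cv2.imwrite("pics/t5.png",a[:,:,::-1])
c=b[140:260,320:440].copy(); c=cv2.resize(c,(600,600),interpolation=cv2.INTER_CUBIC)
cv2.imwrite("pics/c5.png",c[:,:,::-1])
E
```

```text
t 14.42 tcp [629.2 189.5 329. ] psi -7.99 gap 55.1 F [-0.8  1.3 -0.9] j [17. 19. 18. 89.  0. 25.]
linear [ 0.  75.3 -1. ] yaw 0.0 tooly [-0.001  0.    -1.   ]
```

View pics/c5.png

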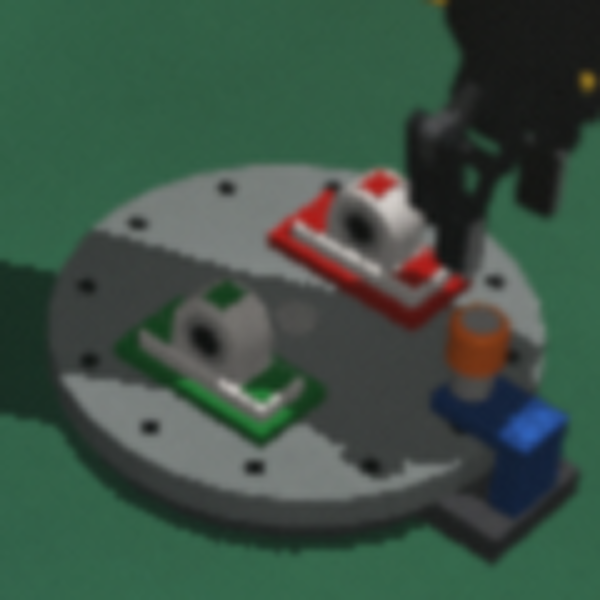

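Both housings are flat in their nests, at (225,330) and (370,240) in the crop, and the knob is still down. Descending onto it.

>>> carry_out:
  moves:
    - {"gripper": 55,"linear": [0,25,-1],"yaw": 0}
    - {"gripper": 55,"linear": [0,50,-1],"yaw": 0}
    - {"gripper": 55,"linear": [0,68,-1],"yaw": 0}
    - {"gripper": 55,"linear": [0,75,-1],"yaw": 0}
    - {"gripper": 55,"linear": [0,75,-1],"yaw": 0}
    - {"gripper": 55,"linear": [0,75,-1],"yaw": 0}

```text
time: 15.02
position: [0.6289, 0.1889, 0.2552]
tcp_rot: [-90.0, -0.0, -7.9]
ft_force: [0.1, 0.3, 0.6]
finger_gap: 0.055
```

>>> carry_out:
  moves:
    - {"gripper": 40,"linear": [0,0,0],"yaw": 0}
    - {"gripper": 30,"linear": [0,0,0],"yaw": 0}
    - {"gripper": 20,"linear": [0,0,0],"yaw": 0}
    - {"gripper": 15,"linear": [0,0,0],"yaw": 0}
    - {"gripper": 15,"linear": [0,0,0],"yaw": 0}
    - {"gripper": 15,"linear": [0,0,0],"yaw": 0}
    - {"gripper": 15,"linear": [0,0,0],"yaw": 0}
    - {"gripper": 15,"linear": [0,0,0],"yaw": 0}
  grip_force: 90

```text
time: 15.68
position: [0.6293, 0.1873, 0.2568]
tcp_rot: [-90.1, -0.1, -8.0]
ft_force: [-3.9, -7.7, 8.6]
finger_gap: 0.0278
```

```bash
python3 go.py 629 188.5 99 -8
```

```text
t 15.68 tcp [629.3 187.3 256.8] psi -8.05 gap 27.8 F [-3.9 -7.7  8.6] j [17. 19. 10. 81. -0. 25.]
linear [-0.4  3.1  1.1] yaw -0.01 tooly [ 0.002 -0.002 -1.   ]
```

>>> carry_out:
  moves:
    - {"gripper": 15,"linear": [0,-2,-0.8],"yaw": 0}
    - {"gripper": 15,"linear": [0,-5,-1.2],"yaw": 0}
    - {"gripper": 15,"linear": [0,-8,-1.2],"yaw": 0}
    - {"gripper": 15,"linear": [0,-11,-1.2],"yaw": 0}
    - {"gripper": 15,"linear": [0,-14,-1.2],"yaw": 0}
    - {"gripper": 15,"linear": [0,-16,-1.2],"yaw": 0}
    - {"gripper": 15,"linear": [0,-16,-1.2],"yaw": 0}
    - {"gripper": 15,"linear": [0,-16,-1.2],"yaw": 0}

```text
time: 16.35
position: [0.6294, 0.1871, 0.2698]
tcp_rot: [-90.0, -0.0, -8.0]
ft_force: [6.8, -1.8, -8.6]
finger_gap: 0.0272
```

```bash
python3 go.py 629 188.5 99 -8
```

```text
t 16.35 tcp [629.4 187.1 269.8] psi -7.99 gap 27.2 F [ 6.8 -1.8 -8.6] j [17. 19. 12. 83. -0. 25.]
linear [-0.6 16.1  1.3] yaw 0.0 tooly [ 0.    -0.001 -1.   ]
```

>>> carry_out:
  moves:
    - {"gripper": 15,"linear": [0.7,-2,0],"yaw": 0}
    - {"gripper": 15,"linear": [0.7,-4,0],"yaw": 0}
    - {"gripper": 15,"linear": [0.7,-6,0],"yaw": 0}
    - {"gripper": 15,"linear": [0.7,-7.5,0],"yaw": 0}
    - {"gripper": 15,"linear": [0.7,-8.5,0],"yaw": 0}
    - {"gripper": 15,"linear": [0.7,-8.5,0],"yaw": 0}
    - {"gripper": 15,"linear": [0.7,-8.5,0],"yaw": 0}

```text
time: 16.93
position: [0.6298, 0.1871, 0.277]
tcp_rot: [-90.1, 0.1, -8.0]
ft_force: [6.8, -1.6, -19.8]
finger_gap: 0.0274
```

```bash
python3 go.py 629 188.5 99 -8
```

```text
t 16.93 tcp [629.8 187.1 277. ] psi -7.98 gap 27.4 F [  6.8  -1.6 -19.8] j [17. 19. 13. 84. -0. 25.]
linear [-0.9 23.3  1.3] yaw 0.0 tooly [-0.002 -0.001 -1.   ]
```

The tool has risen 20.2 mm and the force jumped to 20 N, well above the 11 N spring, so the plunger is on its stop. I'll hold and check.

>>> carry_out:
  moves:
    - {"gripper": 15,"linear": [0,0,0],"yaw": 0}
    - {"gripper": 15,"linear": [0,0,0],"yaw": 0}
    - {"gripper": 15,"linear": [0,0,0],"yaw": 0}
    - {"gripper": 15,"linear": [0,0,0],"yaw": 0}
    - {"gripper": 15,"linear": [0,0,0],"yaw": 0}
    - {"gripper": 15,"linear": [0,0,0],"yaw": 0}
    - {"gripper": 15,"linear": [0,0,0],"yaw": 0}
    - {"gripper": 15,"linear": [0,0,0],"yaw": 0}

```text
time: 17.6
position: [0.6298, 0.1871, 0.277]
tcp_rot: [-90.1, 0.1, -8.0]
ft_force: [7.6, -0.3, -20.2]
finger_gap: 0.0273
```

```bash
python3 go.py 629 188.5 99 -8; python3 - <<'E'
from h import *
b=capture("scene")
c=b[160:260,345:445].copy(); c=cv2.resize(c,(600,600),interpolation=cv2.INTER_CUBIC)
for z,col in((.097,(255,255,0)),(.117,(255,0,255))):
    for q in pose([.629,.1878,0],KNOB,z): cv2.polylines(c,[cv2.convexHull(((project("scene",q)-[345,160]+.5)*6).astype(np.int32))],True,col,1)
cv2.imwrite("pics/c6.png",c[:,:,::-1])
E
```

```text
t 17.6 tcp [629.8 187.1 277. ] psi -7.99 gap 27.3 F [  7.6  -0.3 -20.2] j [17. 19. 13. 84. -0. 25.]
linear [-1.  23.3  1.3] yaw 0.0 tooly [-0.002 -0.001 -1.   ]
```

View pics/c6.png

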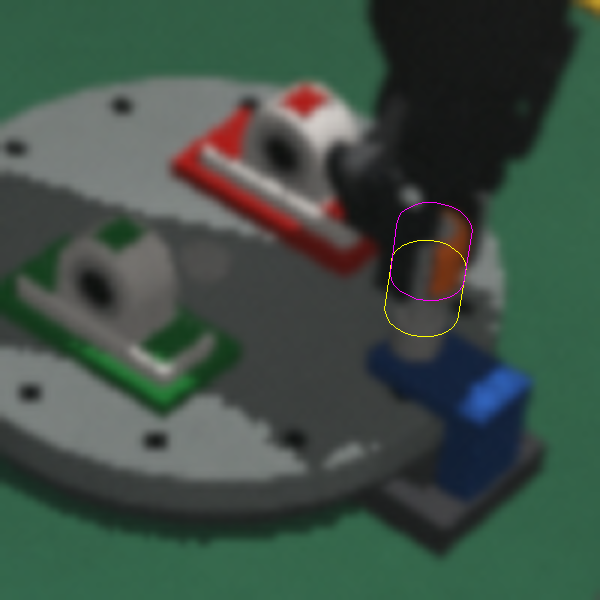

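The knob fills the raised (+20 mm) outline at (435,250), and both housings are still flat in their nests. The readings are steady, so I'm handing in.

```bash
python3 -c "
from cell import sign_off; print(sign_off())"
```

```text
the job is handed in; nothing more can be done
None
```

I put the green-tagged housing in the green nest and the red-tagged one in the red nest, let go of both, then gripped the orange knob and pulled the plunger up. I handed in at about 17.7 s with the fingers still holding it there.

**Plunger:** The tool rose 20.2 mm. The downward pull reached about 20 N, above the 11 N spring at full travel, so the plunger is on its stop. Position, force and finger opening stayed steady over the last 0.7 s. The last picture shows the knob at its raised outline.

**Housings:** The last picture shows both flat in their nests. The plunger stayed down until both had been released.

**Other readings:**
- The fingers read about 27.3 mm on the 30 mm knob. I put this down to the pads giving way under the 90 N grip; the housings also read slightly under size.
- About 7 N of sideways force remains on the knob.
- My first automatic fit of the knob's position failed. A second fit agreed with the turntable geometry to about 1 mm.
- I never moved near the gear, shaft, wrench or pink look-alikes, but did not measure their positions again at the end.

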